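# Gauge a forming block with radius leaves

### The job

Check the curves of the steel forming block in the front, the one nearer the robot: from the rack find the leaf that matches its ridge and the leaf that matches its hollow, set each gently on its curve and leave it standing there upright, square across the curve, near the middle of the block's depth and fully seated, so that it neither rocks nor shows a gap. The two leaves that do not match finish upright in the rack. Do not force the leaves, and do not push the hammer, the tube offcut or the small grinding disc lying close by.

Things in the scene. Friction and masses are not known exactly. Their poses are not given: they have to be found in the camera images.
- block_a: fixed steel forming block 232 mm long (y), 60 deep (x), flat top 45 mm high. Along x run a rounded ridge centred at y +58 mm (radius 40 mm, crown 21 above the flat) and a rounded hollow at y -58 (radius 64 mm, 10 mm deep), each 70 mm wide at the flat. Origin: underside centre. One of the blocks, either one, is in front (x under 0.55 m), the other behind it (x over 0.65)
- block_b: fixed steel forming block 232 mm long (y), 60 deep (x), flat top 45 mm high. Along x run a rounded ridge centred at y -58 mm (radius 64 mm, crown 10 above the flat) and a rounded hollow at y +58 (radius 40 mm, 21 mm deep), each 70 mm wide at the flat. Origin: underside centre. One of the blocks, either one, is in front (x under 0.55 m), the other behind it (x over 0.65)
- block_a_ridge (a point): middle of the ridge of block_a, at the level of the flat top (where the origin of a fully seated leaf comes to lie); axes as the block: x along the ridge, y across it, z up. A fitting leaf has 1 mm of play, about 1 mm sideways
- block_a_hollow (a point): middle of the hollow of block_a, at the level of the flat top (where the origin of a fully seated leaf comes to lie); axes as the block: x along the hollow, y across it, z up. A fitting leaf has 1 mm of play, about 1 mm sideways
- block_b_ridge (a point): middle of the ridge of block_b, at the level of the flat top (where the origin of a fully seated leaf comes to lie); axes as the block: x along the ridge, y across it, z up. A fitting leaf has 1 mm of play, about 1 mm sideways
- block_b_hollow (a point): middle of the hollow of block_b, at the level of the flat top (where the origin of a fully seated leaf comes to lie); axes as the block: x along the hollow, y across it, z up. A fitting leaf has 1 mm of play, about 1 mm sideways
- leaf_concave_tight: loose aluminium leaf with a concave arc in its lower edge, radius 40 mm, strongly curved, rising 21 mm above the feet, 70 mm wide. Plate 16 mm thick (x), 104 wide (y), 45 high; on it a grip tab 36 wide, 16 thick, up to 85 mm over the feet. Feet at both ends (y 35-52). Origin: mid-width, mid-thickness, at feet level; z up. 0.14-0.28 kg. Same after a half turn. Starts upright in any rack slot.
- leaf_convex_tight: loose aluminium leaf with a convex arc below its lower edge, radius 40 mm, strongly curved, reaching 21 mm below the feet, 70 mm wide. Plate 16 mm thick (x), 104 wide (y), 45 high; on it a grip tab 36 wide, 16 thick, up to 85 mm over the feet. Feet at both ends (y 35-52). Origin: mid-width, mid-thickness, at feet level; z up. 0.14-0.28 kg. Same after a half turn. Starts upright in any rack slot.
- leaf_concave_wide: loose aluminium leaf with a concave arc in its lower edge, radius 64 mm, gently curved, rising 10 mm above the feet, 70 mm wide. Plate 16 mm thick (x), 104 wide (y), 45 high; on it a grip tab 36 wide, 16 thick, up to 85 mm over the feet. Feet at both ends (y 35-52). Origin: mid-width, mid-thickness, at feet level; z up. 0.14-0.28 kg. Same after a half turn. Starts upright in any rack slot.
- leaf_convex_wide: loose aluminium leaf with a convex arc below its lower edge, radius 64 mm, gently curved, reaching 10 mm below the feet, 70 mm wide. Plate 16 mm thick (x), 104 wide (y), 45 high; on it a grip tab 36 wide, 16 thick, up to 85 mm over the feet. Feet at both ends (y 35-52). Origin: mid-width, mid-thickness, at feet level; z up. 0.14-0.28 kg. Same after a half turn. Starts upright in any rack slot.
- rack: fixed plywood rack 185 mm deep (its x), 236 mm wide (its y): rails 36 mm high carry the leaves by their feet; four slots at x = +-65, y = +-57 mm, all with the leaf's width along the rack's y, 2 mm of play each side in thickness, cheeks 16 mm above the rails. Origin: centre of its underside
- offcut: loose square steel tube offcut, 70 x 40 x 40 mm, a bystander between rack and block. Origin: underside centre
- hammer: loose hammer lying to the left of the blocks, a bystander. Origin: underside, along its length x
- disc_worn: loose flat grinding disc, 90 mm across and 6 mm thick, lying beyond the rack, a bystander. Origin: underside centre
There are look-alikes about, which are no part of the job. What is shaped like the leaf_concave_tight but turquoise is not meant.

How it is judged (in metres and radians):
At the end, for the whole second after the job is handed in: Front block: matching concave leaf on the ridge, convex one in the hollow, each within 3 mm in y and z and 22 mm in x of the curve's site, turned under 0.09 rad, tilted under 0.06 rad, at rest. Other two leaves in the rack: within 140 mm of its centre, feet 28-45 mm high, tilt under 0.2 rad (((world x of block_a below 0.6 m and (x of leaf_concave_tight in the frame of block_a_ridge between -0.022 and 0.022 m and y of leaf_concave_tight in the frame of block_a_ridge between -0.003 and 0.003 m and z of leaf_concave_tight in the frame of block_a_ridge between -0.003 and 0.003 m and angle between the y axis of leaf_concave_tight and the y axis of block_a_ridge, either way round below 0.09 rad and angle between leaf_concave_tight's own z axis and vertical below 0.06 rad and linear speed of leaf_concave_tight below 0.02 m/s and angular speed of leaf_concave_tight below 0.15 rad/s) and (x of leaf_convex_wide in the frame of block_a_hollow between -0.022 and 0.022 m and y of leaf_convex_wide in the frame of block_a_hollow between -0.003 and 0.003 m and z of leaf_convex_wide in the frame of block_a_hollow between -0.003 and 0.003 m and angle between the y axis of leaf_convex_wide and the y axis of block_a_hollow, either way round below 0.09 rad and angle between leaf_convex_wide's own z axis and vertical below 0.06 rad and linear speed of leaf_convex_wide below 0.02 m/s and angular speed of leaf_convex_wide below 0.15 rad/s) and horizontal distance between each of leaf_convex_tight, leaf_concave_wide and rack below 0.14 m and height (world z) of leaf_convex_tight between 0.028 and 0.045 m and angle between each of leaf_convex_tight, leaf_concave_wide's own z axis and vertical below 0.2 rad and height (world z) of leaf_concave_wide between 0.028 and 0.045 m) or (world x of block_b below 0.6 m and (x of leaf_concave_wide in the frame of block_b_ridge between -0.022 and 0.022 m and y of leaf_concave_wide in the frame of block_b_ridge between -0.003 and 0.003 m and z of leaf_concave_wide in the frame of block_b_ridge between -0.003 and 0.003 m and angle between the y axis of leaf_concave_wide and the y axis of block_b_ridge, either way round below 0.09 rad and angle between leaf_concave_wide's own z axis and vertical below 0.06 rad and linear speed of leaf_concave_wide below 0.02 m/s and angular speed of leaf_concave_wide below 0.15 rad/s) and (x of leaf_convex_tight in the frame of block_b_hollow between -0.022 and 0.022 m and y of leaf_convex_tight in the frame of block_b_hollow between -0.003 and 0.003 m and z of leaf_convex_tight in the frame of block_b_hollow between -0.003 and 0.003 m and angle between the y axis of leaf_convex_tight and the y axis of block_b_hollow, either way round below 0.09 rad and angle between leaf_convex_tight's own z axis and vertical below 0.06 rad and linear speed of leaf_convex_tight below 0.02 m/s and angular speed of leaf_convex_tight below 0.15 rad/s) and horizontal distance between each of leaf_concave_tight, leaf_convex_wide and rack below 0.14 m and height (world z) of leaf_concave_tight between 0.028 and 0.045 m and angle between each of leaf_concave_tight, leaf_convex_wide's own z axis and vertical below 0.2 rad and height (world z) of leaf_convex_wide between 0.028 and 0.045 m))); the robot touches nothing.
It fails at once if a leaf is forced or dropped hard onto a block (contact over 60 N) (contact force between any of leaf_concave_tight, leaf_convex_tight, leaf_concave_wide, leaf_convex_wide and block_a above 60 N or contact force between any of leaf_concave_tight, leaf_convex_tight, leaf_concave_wide, leaf_convex_wide and block_b above 60 N).
It fails at once if a bystander is pushed more than 40 mm (distance of any of offcut, hammer, disc_worn from where it was at the start of the episode above 0.04 m).
It also fails if it takes over 54 s, if anything falls off the work surface, if the arm or the gripper's body presses on something with over 40 N, if the wrist force passes 120 N, or if a joint passes its speed limit or range.

### The arm

A 7-joint arm with a two-finger parallel gripper is mounted at the origin on the work surface. World frame = base frame: x ahead of the robot, y to its left, z up, the work surface at z = 0. Lengths are in m, angles in degrees, forces in N, time in s.
With the tool pointing down it reaches from about 0.35 to 0.9 m from the base axis. Payload 7.2 kg.
Tool frame: the origin (TCP) lies on the centre line of the jaws, within the pads' length; the fingertips stand 22 mm ahead of it and the grasp point (between the pads) lies 3 mm ahead of it; z points along the fingers, y is the line along which they close (so a half turn about z gives the same grasp; the last joint's range is limited). The gripper opens to 85 mm and grips with 20 to 120 N. Pads are 22 mm wide; open, the fingers measure 114 mm over their backs; the gripper's body (76 mm by 85 mm) begins 54 mm behind the grasp point. The pads swing forward as they close: fully open they stand 13 mm farther back than shut.
Start: joints at [71.723, 23.554, -0.728, 91.456, 0.321, 64.991, -4.71], TCP at [0.155, -0.605, 0.253] pointing down, gripper open.
Joint ranges: [-169.25, 169.25], [-16.82, 113.86], [-84.01, 82.57], [7.8, 145.47], [-59.2, 239.2], [7.22, 106.19], [-163.78, 163.78]. Speed limits (degrees/s): [136.94, 136.94, 172.46, 172.46, 180, 180, 180].

### API

Orientations are given as a 3x3 rotation matrix whose columns are the frame's x, y, z axes.
In Python, from plant import robot gives the robot as it stands.
- The arm moves only by the tool apply_moves, never from a script. Its argument "steps" is a list of rows, each an object with "xyz": the shift along the tool's x, y, z in m, a list of three; "spin": the turn about the tool's z in rad; "grip": the closure, from 0 (fully open) to 1 (shut). A call has 1 to 10 rows; each row is the pose to reach, as a shift and turn from the pose commanded when the call began, along the tool's axes at that moment; what a row does not reach only later rows make up. A row lasts 1/8 s, in which the tool goes at most 62.5 mm and 10.7 degrees, less where a joint would pass 70% of its speed; a pose out of reach is approached as far as the arm can. A call with a gripper value outside its range is refused whole. The fingers move at their own pace and stop on an object; the grip force is fixed at half the most. Time passes only in rows, so rows that repeat a pose let the fingers close. It gives the time, the measured TCP pose, the force, the opening and the grip force at its end, in the units of the state.
- robot.state(): the state, without advancing time (a new reading comes with each control period).
- robot.read_camera(name): name is "side" or "top" or "wrist"; returns the picture (400x640x3 uint8, red, green, blue); there is no depth.
- robot.get_calibration(name): a dict with "vfov" (degrees; the focal length in pixels is half the picture's height over the tangent of half this angle, whatever the lens; pixels are square), "cx", "cy" (the principal point, pixels), "distortion" ([k1, k2, p1, p2, k3] as OpenCV has them; the pictures are not rectified), "eye" and "orientation" of the camera in the world. Camera axes: x right, y up, looking along -z (the intrinsics and any distortion apply to the point x, -y, -z); pixel columns grow to the right and rows downward; lengths in m; the calibration is good to about 2 mm. A picture is of the moment at which its call begins: read the wrist's pose just before it. get_calibration takes no time and is no camera call; for the wrist camera it gives the pose at the moment of the call.
- robot.finish_job(): hands the job in; it is judged then, once.
The state is a dict: "clock": time; "qpos": joint angles; "joint_velocities": joint speeds; "tau": joint torques, N m; "eef_pos": TCP position; "orientation": TCP orientation; "wrist_force": force on the tool from outside, world axes, zero at the start; "ft_torque": the same for the moment, N m; "gripper_width": finger opening in m; "gripper_force": force on a finger pad.
Only numpy, scipy, OpenCV 4.12 (cv2) and the standard library are available. Lean on these libraries where they do the work, as an engineer would, in place of code of your own. Each camera call takes 0.05 s, during which the arm holds its last target. There are 200 camera calls.

## Working session

There is one attempt and no reset: what is moved stays moved. The work goes in short steps, Python scripts to look and compute and a tool call to move; the robot and the scene stay as the last step left them, time stands still between calls to the robot, and variables do not carry over. Pictures are saved under pics/ and viewed, at most 10 in all, crops included, and the job is handed in when it is done.

Besides the shell and the picture viewer there is one more tool, called after ">>>" as a command line: name --argument value ..., lists and objects as JSON in quotes. apply_moves: Moves the arm, as the interface text tells. Its arguments: {"type":"object","properties":{"steps":{"type":"array","items":{"type":"object","properties":{"xyz":{"type":"array","items":{"type":"number"}},"spin":{"type":"number"},"grip":{"type":"number"}}}}},"required":["steps"]}

```bash
ls; mkdir -p pics
python3 - <<'E'
from plant import robot
import cv2
s=robot.state();print(s)
for n in("side","top","wrist"):
    print(n,robot.get_calibration(n))
    cv2.imwrite(f"pics/{n}0.png",robot.read_camera(n)[:,:,::-1])
E
```

```text
pics
{'clock': 0.0, 'qpos': array([71.72368324, 23.6010682 , -0.7266103 , 91.5061263 ,  0.31980365,
       64.98981841, -4.70955349]), 'joint_velocities': array([ 0.0577238 ,  0.03853751, -0.0367065 ,  0.07879531,  0.00439448,
       -0.09500164,  0.02879097]), 'tau': array([-1.10697165e-03, -6.00628781e+01,  6.81523271e-01, -2.99410844e+01,
        1.36798230e-02,  1.05793579e-02,  1.84669040e-05]), 'eef_pos': array([ 0.1549317 , -0.60500059,  0.25242693]), 'orientation': array([[ 9.68720615e-01,  2.48153380e-01, -5.20168961e-04],
       [ 2.48153899e-01, -9.68719343e-01,  1.57409079e-03],
       [-1.13281784e-04, -1.65393615e-03, -9.99998626e-01]]), 'wrist_force': array([-0.40204807, -0.60972048, -0.15242031]), 'ft_torque': array([ 0.03911558, -0.01522582,  0.02110827]), 'gripper_force': 0.0, 'gripper_width': 0.08547971655940857}
side {'vfov': 46.49758856732483, 'cx': 324.99029728127573, 'cy': 190.16877358105629, 'distortion': array([-0.11527065,  0.        ,  0.        ,  0.        ,  0.        ]), 'eye': array([0.23836016, 0.68047415, 0.80543288]), 'orientation': array([[-0.93274
[... 202 characters left out ...]
9992153593, 'distortion': array([-0.04307405,  0.        ,  0.        ,  0.        ,  0.        ]), 'eye': array([0.291699  , 0.00453559, 1.12908255]), 'orientation': array([[ 0.0288952 ,  0.98017536, -0.19601361],
       [-0.99954233,  0.02657628, -0.01445083],
       [-0.00895504,  0.19634146,  0.98049469]])}
wrist {'vfov': 59.94918525389894, 'cx': 318.965226830029, 'cy': 193.60966842732677, 'distortion': array([-0.01413972,  0.        ,  0.        ,  0.        ,  0.        ]), 'eye': array([ 0.23587045, -0.58488482,  0.373978  ]), 'orientation': array([[ 0.24816494,  0.91641386,  0.31400605],
       [-0.96871562,  0.23545109,  0.07843992],
       [-0.00204964, -0.3236486 ,  0.94617513]])}
```

View pics/top0.png

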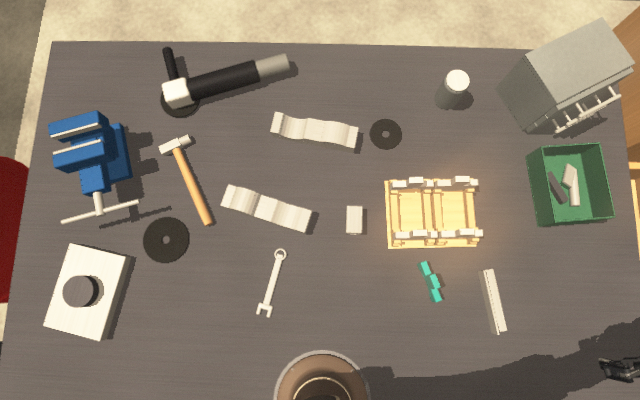

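View pics/side0.png

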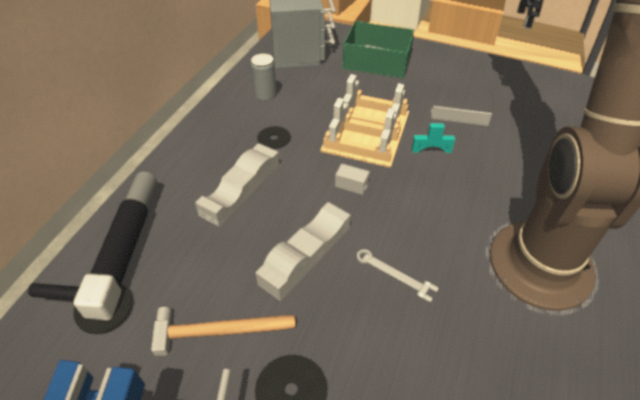

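The top view shows the front block at about (267,208) and the rear one at (315,131). The rack is at (432,213) with four leaves, the offcut at (355,220), the disc at (386,134) and the hammer at (190,180). I'll zoom in on the blocks and the rack.

Run:
```python
import cv2,numpy as np
s=cv2.imread("pics/side0.png");t=cv2.imread("pics/top0.png")
def c(im,x,y,w,h,k=4): return cv2.resize(im[y:y+h,x:x+w],(w*k,h*k),interpolation=cv2.INTER_CUBIC)
a=np.hstack([c(s,190,140,100,75),c(s,255,200,100,75)])
b=np.hstack([c(s,315,72,100,75),c(t,215,175,100,75)])
cv2.imwrite("pics/m1.png",np.vstack([a,b]))
cv2.imwrite("pics/m2.png",c(t,380,165,110,90,7))
```

```text
(no output)
```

View pics/m1.png

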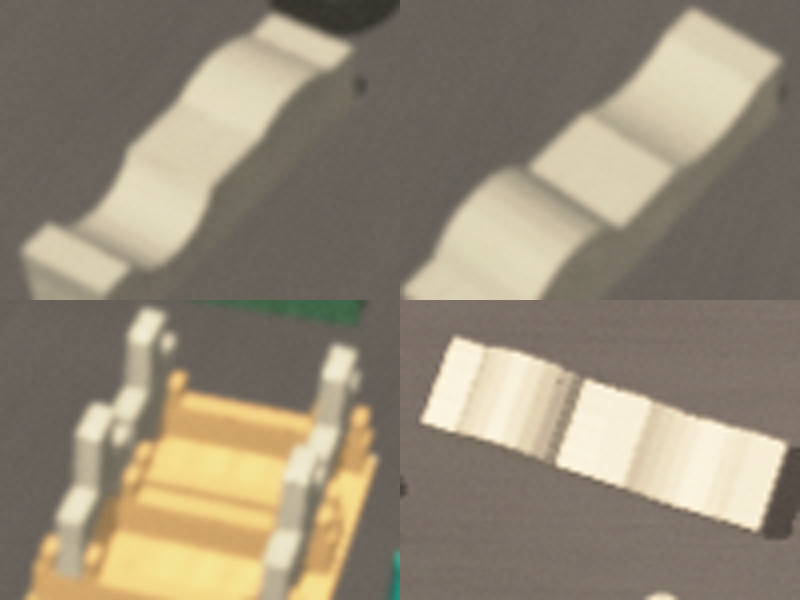

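View pics/m2.png

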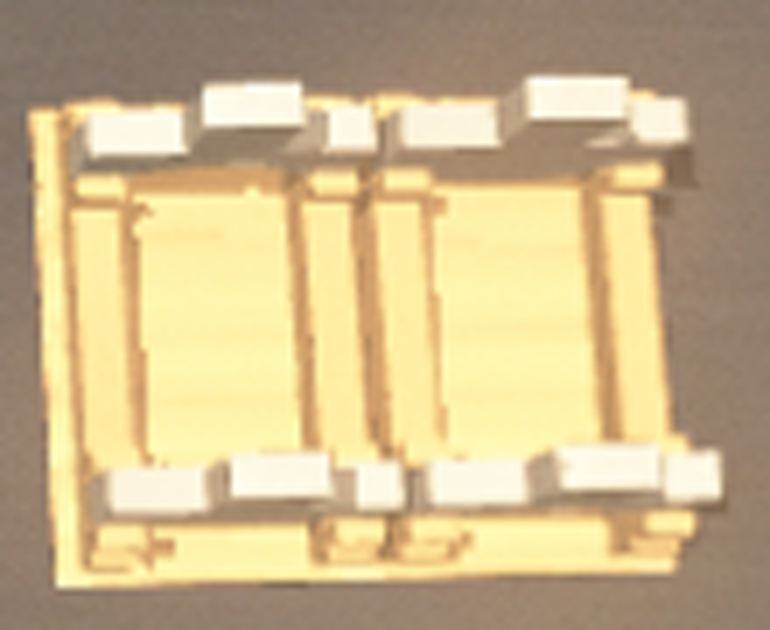

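The front block's strongly curved ridge is at +y and its gentle hollow at −y, so it is block_a. That means I need leaf_concave_tight and leaf_convex_wide. Next I'll look at the wrist picture and work out coarse positions.

```bash
cat > h.py <<'E'
import numpy as np,cv2
from plant import robot
def K(c):
    f=200/np.tan(np.radians(c["vfov"]/2)); return np.array([[f,0,c["cx"]],[0,f,c["cy"]],[0,0,1.]])
def ray(c,px):
    p=cv2.undistortPoints(np.array(px,float).reshape(-1,1,2),K(c),c["distortion"])[:,0]
    return np.c_[p[:,0],-p[:,1],-np.ones(len(p))]@np.array(c["orientation"]).T
def hit(c,px,z):
    d=ray(c,px);e=np.array(c["eye"]); return e+d*((z-e[2])/d[:,2])[:,None]
def proj(c,P):
    q=(np.atleast_2d(P)-c["eye"])@np.array(c["orientation"])
    q=q*[1,-1,-1]
    return cv2.projectPoints(q,np.zeros(3),np.zeros(3),K(c),np.array(c["distortion"]))[0][:,0]
E
python3 - <<'E'
from h import *
np.set_printoptions(precision=4,suppress=True)
c=robot.get_calibration("top")
# m2 crop: px/7 + (380,165): tab tops (z=.036+.085)
tt=np.array([[252,106],[576,100],[280,477],[610,469]])/7+[380,165]
print("tabs",hit(c,tt,.121))
# block flat-top corners from m1 (bottom right panel): x-400,y-300, /4 + (215,175)
bb=(np.array([[455,337],[785,441],[762,530],[421,422]])-[400,300])/4+[215,175]
P=hit(c,bb,.045);print("block",P,P.mean(0),np.linalg.norm(P-np.roll(P,-1,0),axis=1))
print("rack",hit(c,np.array([[55,585],[678,572],[32,108],[655,100]])/7+[380,165],.02))
print("off,disc",hit(c,[[355,219]],.04),hit(c,[[386,134]],.006))
E
```

```text
tabs [[ 0.5426 -0.2178  0.121 ]
 [ 0.5479 -0.3321  0.121 ]
 [ 0.4123 -0.2253  0.121 ]
 [ 0.418  -0.3389  0.121 ]]
block [[0.5371 0.2595 0.045 ]
 [0.4735 0.0391 0.045 ]
 [0.4151 0.0521 0.045 ]
 [0.4795 0.2778 0.045 ]] [0.4763 0.1571 0.045 ] [0.2293 0.0599 0.2348 0.0604]
rack [[ 0.3817 -0.1636  0.02  ]
 [ 0.3925 -0.3976  0.02  ]
 [ 0.5646 -0.1552  0.02  ]
 [ 0.5745 -0.3965  0.02  ]]
off,disc [[ 0.4544 -0.0752  0.04  ]] [[ 0.7017 -0.1616  0.006 ]]
```

View pics/wrist0.png

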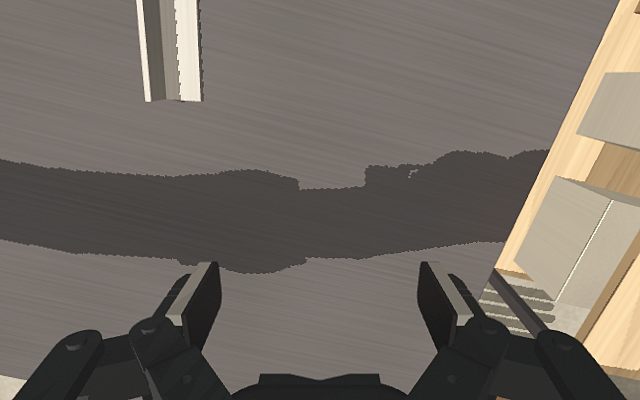

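The wrist picture shows only table clutter and the open fingers. The region between the fingers, down to about row 370, looks back at roughly 40°. The tab positions agree with the slot spacing: 130 × 114 mm, rack yaw about 2.8°. I'll move beyond the right-hand column to see its leaves' arcs.

>>> apply_moves --steps '[{"xyz": [0.474, -0.157, 0.05], "spin": 0.203, "grip": 0}, {"xyz": [0.474, -0.157, 0.05], "spin": 0.203, "grip": 0}, {"xyz": [0.474, -0.157, 0.05], "spin": 0.203, "grip": 0}, {"xyz": [0.474, -0.157, 0.05], "spin": 0.203, "grip": 0}, {"xyz": [0.474, -0.157, 0.05], "spin": 0.203, "grip": 0}, {"xyz": [0.474, -0.157, 0.05], "spin": 0.203, "grip": 0}, {"xyz": [0.474, -0.157, 0.05], "spin": 0.203, "grip": 0}, {"xyz": [0.474, -0.157, 0.05], "spin": 0.203, "grip": 0}, {"xyz": [0.474, -0.157, 0.05], "spin": 0.203, "grip": 0}, {"xyz": [0.474, -0.157, 0.05], "spin": 0.203, "grip": 0}]'

```text
clock: 1.4
eef_pos: [0.575, -0.3356, 0.2026]
orientation: [[0.999, 0.049, -0.001], [0.049, -0.999, 0.0], [-0.001, -0.0, -1.0]]
wrist_force: [-1.8, -0.0, 0.2]
gripper_width: 0.0857
gripper_force: 0.0
```

```bash
cat >> h.py <<'E'
def rel(P,yaw):
    "world TCP target and yaw (deg) of tool x -> move numbers, from the measured pose"
    s=robot.state();R=np.array(s["orientation"])
    y0=np.degrees(np.arctan2(R[1,0],R[0,0]))
    d=np.array(P)-s["eef_pos"]; 
    t=np.radians(y0);T=np.array([[np.cos(t),np.sin(t),0],[np.sin(t),-np.cos(t),0],[0,0,-1]])
    print("t",round(s["clock"],2),"tcp",np.round(s["eef_pos"],4),"yaw",round(y0,2),"move",np.round(T.T@d,4),"spin",round(np.radians(y0-yaw),4))
E
python3 - <<'E'
from h import *
rel([.575,-.335,.2],2.75)
c=robot.get_calibration("wrist")
w=robot.read_camera("wrist");np.save("w1.npy",[c],allow_pickle=True)
cv2.imwrite("pics/w1.png",w[:,:,::-1])
E
```

```text
t 1.4 tcp [ 0.575  -0.3356  0.2026] yaw 2.79 move [-0.     -0.0006  0.0026] spin 0.0007
```

View pics/w1.png

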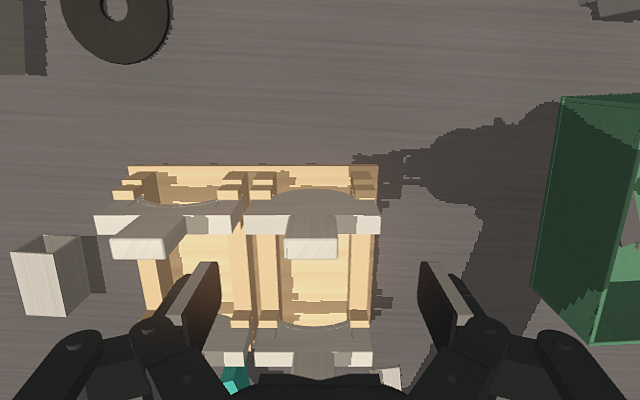

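The leaf edges show at the rear left (180,205), rear right (325,200) and front right (318,325). I'll zoom in on them.

Run:
```python
import cv2,numpy as np
t=cv2.imread("pics/w1.png")
a=cv2.resize(t[155:265,90:390],(798,293),interpolation=cv2.INTER_CUBIC)
b=cv2.resize(t[300:380,200:400],(750,300),interpolation=cv2.INTER_CUBIC)
b=cv2.copyMakeBorder(b,0,0,0,48,0)
m=np.vstack([a,b]);m=(255*(m/255.)**.7).astype('uint8')
cv2.imwrite("pics/z1.png",m)
```

```text
(no output)
```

View pics/z1.png

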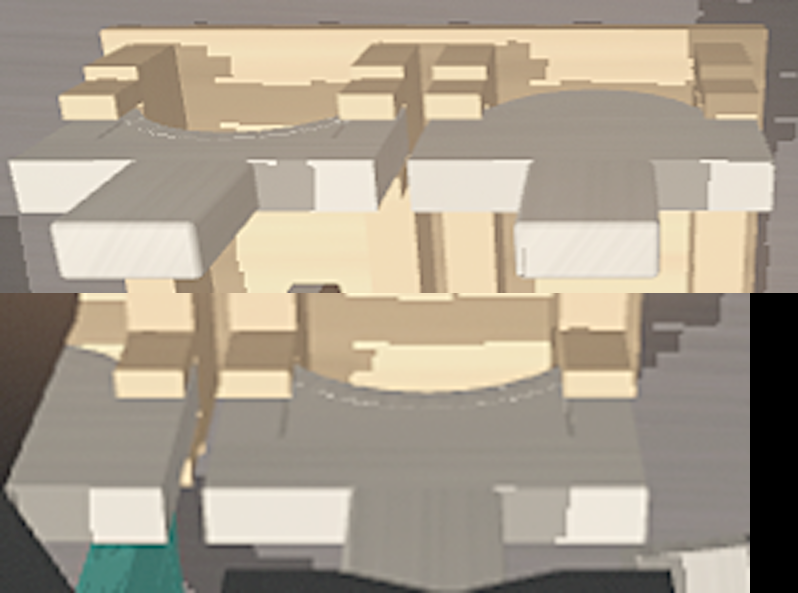

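Run:
```python
from h import *
np.set_printoptions(precision=1,suppress=True)
c=np.load("w1.npy",allow_pickle=True)[0]
t=np.radians(2.8);R=np.array([[np.cos(t),-np.sin(t)],[np.sin(t),np.cos(t)]]);o=np.array([.4802,-.2785])
def P(sx,sy,dx,dy,z): return np.r_[o+R@[sx*.065+dx,sy*.057+dy],z]
for n,sx,sy,cc in(("RL",1,1,1),("RR",1,-1,-1),("FR",-1,-1,1),("FL",-1,1,-1)):
    print(n)
    for k,(r,s) in (("tight",(.04,.021)),("wide",(.064,.010))):
        ys=np.array([-.035,-.02,0,.02,.035])
        z=.036+cc*(np.sqrt(r*r-ys**2)-r+s)
        print(k,proj(c,[P(sx,sy,.008,y,q) for y,q in zip(ys,z)]).tolist() if 0 else proj(c,[P(sx,sy,.008,y,q) for y,q in zip(ys,z)]).round(1).reshape(-1).tolist())
    print("tabtop",proj(c,[P(sx,sy,0,0,.121)]), "plate top L edge",proj(c,[P(sx,sy,.008,.052,.081)]))
```

```text
RL
tight [223.9, 197.6, 201.4, 203.7, 175.2, 206.0, 154.0, 203.7, 145.0, 197.6]
wide [224.1, 197.3, 204.7, 200.1, 180.2, 201.4, 158.6, 200.1, 145.4, 197.3]
tabtop [[138.9 252.1]] plate top L edge [[ 95.2 217.2]]
RR
tight [353.2, 197.3, 335.4, 191.8, 313.9, 189.9, 292.1, 191.8, 273.9, 197.3]
wide [353.3, 197.6, 335.9, 194.9, 313.7, 193.8, 291.4, 194.9, 273.8, 197.6]
tabtop [[311.6 252.3]] plate top L edge [[244.1 217.3]]
FR
tight [349.1, 319.5, 334.8, 330.1, 313.9, 334.0, 293.2, 330.1, 279.4, 319.5]
wide [349.0, 319.0, 334.4, 323.9, 314.1, 326.1, 293.9, 323.9, 279.4, 319.0]
tabtop [[312.8 399.9]] plate top L edge [[254.7 353.1]]
FL
tight [235.8, 318.9, 224.8, 309.2, 207.3, 305.9, 186.8, 309.1, 166.6, 318.7]
wide [235.6, 319.5, 222.6, 314.7, 204.1, 312.6, 183.7, 314.6, 166.3, 319.2]
tabtop [[167.6 399.3]] plate top L edge [[126.5 352.4]]
```

Comparing the measured arcs with predicted outlines gives:
- **Rear left:** concave tight (dip 8–10 px; predicted 8.4 tight, 4.1 wide)
- **Front right:** concave wide
- **Rear right:** convex tight
- **Front left:** convex wide

So I need the two left-column leaves, starting with the rear left one.

Run:
```python
from h import *
c=np.load("w1.npy",allow_pickle=True)[0]
print(hit(c,[[137.7,248.6],[310.7,248.6]],.121))
rel([.542,-.218,.2],2.8);rel([.542,-.218,.109],2.8)
```

```text
[[ 0.54486469 -0.21790437  0.121     ]
 [ 0.55059263 -0.3315704   0.121     ]]
t 1.45 tcp [ 0.5742 -0.3368  0.203 ] yaw 2.68 move [-0.0267 -0.1201  0.003 ] spin -0.0022
t 1.45 tcp [ 0.5742 -0.3368  0.203 ] yaw 2.68 move [-0.0267 -0.1201  0.094 ] spin -0.0022
```

>>> apply_moves --steps '[{"xyz": [-0.025, -0.119, 0.0]}, {"xyz": [-0.025, -0.119, 0.0]}, {"xyz": [-0.025, -0.119, 0.0]}, {"xyz": [-0.025, -0.119, 0.055]}, {"xyz": [-0.025, -0.119, 0.092]}, {"xyz": [-0.025, -0.119, 0.092]}, {"xyz": [-0.025, -0.119, 0.092], "grip": 1}, {"xyz": [-0.025, -0.119, 0.092], "grip": 1}, {"xyz": [-0.025, -0.119, 0.092], "grip": 1}, {"xyz": [-0.025, -0.119, 0.092], "grip": 1}]'

```text
invalid input
```

>>> apply_moves --steps '[{"xyz": [-0.025, -0.119, 0.0], "spin": 0, "grip": 0}, {"xyz": [-0.025, -0.119, 0.0], "spin": 0, "grip": 0}, {"xyz": [-0.025, -0.119, 0.0], "spin": 0, "grip": 0}, {"xyz": [-0.025, -0.119, 0.055], "spin": 0, "grip": 0}, {"xyz": [-0.025, -0.119, 0.092], "spin": 0, "grip": 0}, {"xyz": [-0.025, -0.119, 0.092], "spin": 0, "grip": 0}, {"xyz": [-0.025, -0.119, 0.092], "spin": 0, "grip": 1}, {"xyz": [-0.025, -0.119, 0.092], "spin": 0, "grip": 1}, {"xyz": [-0.025, -0.119, 0.092], "spin": 0, "grip": 1}, {"xyz": [-0.025, -0.119, 0.092], "spin": 0, "grip": 1}]'

```text
clock: 2.7
eef_pos: [0.5457, -0.2185, 0.113]
orientation: [[0.999, 0.048, 0.003], [0.048, -0.999, -0.001], [0.003, 0.001, -1.0]]
wrist_force: [-0.7, -0.1, 6.9]
gripper_width: 0.035
gripper_force: 60.8
```

>>> apply_moves --steps '[{"xyz": [0, 0, -0.02], "spin": 0, "grip": 1}, {"xyz": [0, 0, -0.05], "spin": 0, "grip": 1}, {"xyz": [0, 0, -0.1], "spin": 0, "grip": 1}, {"xyz": [0, 0, -0.12], "spin": 0, "grip": 1}, {"xyz": [0, 0, -0.12], "spin": 0, "grip": 1}]'

```text
clock: 3.32
eef_pos: [0.5454, -0.2183, 0.2333]
orientation: [[0.999, 0.048, 0.004], [0.048, -0.999, -0.001], [0.003, 0.002, -1.0]]
wrist_force: [-0.6, 0.4, -2.9]
gripper_width: 0.0353
gripper_force: 60.4
```

Run:
```python
from h import *
print(robot.state()["wrist_force"],robot.state()["gripper_width"])
rel([.492,.2128,.222],-16)
```

```text
[-0.55301325  0.39307306 -2.90277085] 0.03525776320949617
t 3.33 tcp [ 0.5454 -0.2183  0.2333] yaw 2.74 move [-0.0327 -0.4332  0.0113] spin 0.3271
```

>>> apply_moves --steps '[{"xyz": [-0.033, -0.433, 0.0], "spin": 0.327, "grip": 1}, {"xyz": [-0.033, -0.433, 0.0], "spin": 0.327, "grip": 1}, {"xyz": [-0.033, -0.433, 0.0], "spin": 0.327, "grip": 1}, {"xyz": [-0.033, -0.433, 0.0], "spin": 0.327, "grip": 1}, {"xyz": [-0.033, -0.433, 0.0], "spin": 0.327, "grip": 1}, {"xyz": [-0.033, -0.433, 0.0], "spin": 0.327, "grip": 1}, {"xyz": [-0.033, -0.433, 0.0], "spin": 0.327, "grip": 1}, {"xyz": [-0.033, -0.433, 0.011], "spin": 0.327, "grip": 1}, {"xyz": [-0.033, -0.433, 0.011], "spin": 0.327, "grip": 1}]'

```text
clock: 4.45
eef_pos: [0.4898, 0.212, 0.2181]
orientation: [[0.961, -0.275, -0.004], [-0.275, -0.961, -0.002], [-0.003, 0.003, -1.0]]
wrist_force: [0.1, -1.6, -1.8]
gripper_width: 0.035
gripper_force: 60.8
```

Run:
```python
from h import *
rel([.492,.2128,.222],-16)
c=robot.get_calibration("wrist");w=robot.read_camera("wrist");np.save("w2.npy",[c],allow_pickle=True)
cv2.imwrite("pics/w2.png",w[:,:,::-1])
```

```text
t 4.45 tcp [0.4898 0.212  0.2181] yaw -15.95 move [ 0.0018 -0.0014 -0.0039] spin 0.0008
```

View pics/w2.png

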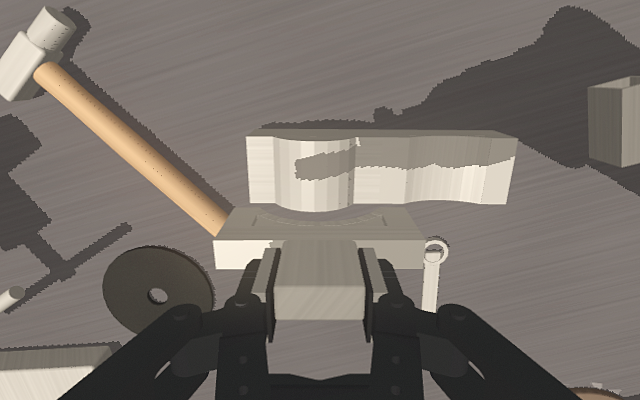

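The view shows the block with top corners near (246,136), (517,137), (508,204) and (250,204), and the held leaf below it in the picture. I'll fit the block pose from these corners in both cameras.

```bash
cat > fit.py <<'E'
from h import *
from scipy.optimize import least_squares
np.set_printoptions(precision=4,suppress=True)
L=np.array([[.03,.116,.045],[.03,-.116,.045],[-.03,-.116,.045],[-.03,.116,.045]])
def W(p):
    s,k=np.sin(p[2]),np.cos(p[2]); return np.c_[p[0]+k*L[:,0]-s*L[:,1],p[1]+s*L[:,0]+k*L[:,1],L[:,2]]
def refine(im,px,n): 
    g=cv2.cvtColor(im,cv2.COLOR_BGR2GRAY)
    return cv2.cornerSubPix(g,np.array(px,np.float32).reshape(-1,1,2),(n,n),(-1,-1),(3,50,.01))[:,0]
D=[]
c=np.load("w2.npy",allow_pickle=True)[0]
D.append((c,refine(cv2.imread("pics/w2.png"),[[246,136],[517,137],[508,204],[250,204]],4)))
bb=(np.array([[455,337],[785,441],[762,530],[421,422]])-[400,300])/4+[215,175]
D.append((robot.get_calibration("top"),refine(cv2.imread("pics/top0.png"),bb,2)))
for d in (D[:1],D[1:],D):
    r=least_squares(lambda p:np.r_[tuple((proj(c,W(p))-q).ravel() for c,q in d)],[.476,.157,-.28])
    print(r.x[:2],np.degrees(r.x[2]),r.fun.round(1)); s,k=np.sin(r.x[2]),np.cos(r.x[2])
    print("ridge",r.x[:2]+.058*np.array([-s,k]),"hollow",r.x[:2]-.058*np.array([-s,k]))
print(D[0][1])
# leaf in the hand: plate top near edge corners, tab top
E
python3 fit.py
```

```text
[0.4778 0.1588] -16.33663033965361 [ 0.4  0.1 -0.2 -0.2 -0.7 -0.   0.4 -0.1]
ridge [0.4942 0.2144] hollow [0.4615 0.1031]
[0.4766 0.1585] -16.768036175957302 [-0.2 -0.  -0.1 -0.5 -0.2  0.5  0.4  0. ]
ridge [0.4933 0.214 ] hollow [0.4598 0.103 ]
[0.4777 0.1587] -16.386351077247113 [ 0.5  0.1 -0.1  0.1 -0.6  0.2  0.5 -0.1 -0.4 -0.2 -0.1 -1.3 -0.1 -0.2
  0.3 -0.1]
ridge [0.4941 0.2144] hollow [0.4613 0.1031]
[[245.4147 136.1366]
 [517.4554 138.3566]
 [505.3239 203.7179]
 [249.5017 202.5354]]
```

Run:
```python
from h import *
rel([.494,.2143,.17],-16.4)
rel([.494,.2143,.134],-16.4)
```

```text
t 4.5 tcp [0.4905 0.2113 0.2189] yaw -16.06 move [ 0.0025 -0.0039  0.0489] spin 0.006
t 4.5 tcp [0.4905 0.2113 0.2189] yaw -16.06 move [ 0.0025 -0.0039  0.0849] spin 0.006
```

>>> apply_moves --steps '[{"xyz": [0.0025, -0.0035, 0.0], "spin": 0.006, "grip": 1}, {"xyz": [0.0025, -0.0035, 0.03], "spin": 0.006, "grip": 1}, {"xyz": [0.0025, -0.0035, 0.05], "spin": 0.006, "grip": 1}, {"xyz": [0.0025, -0.0035, 0.07], "spin": 0.006, "grip": 1}, {"xyz": [0.0025, -0.0035, 0.07], "spin": 0.006, "grip": 1}, {"xyz": [0.0025, -0.0035, 0.07], "spin": 0.006, "grip": 1}]'

```text
clock: 5.25
eef_pos: [0.4951, 0.2153, 0.1511]
orientation: [[0.959, -0.282, 0.001], [-0.282, -0.959, 0.0], [0.001, -0.001, -1.0]]
wrist_force: [-0.6, 0.3, -2.5]
gripper_width: 0.0352
gripper_force: 60.9
```

Run:
```python
from h import *
print(robot.state()["wrist_force"])
rel([.494,.2143,.126],-16.4)
c=robot.get_calibration("wrist");w=robot.read_camera("wrist");np.save("w3.npy",[c],allow_pickle=True)
cv2.imwrite("pics/w3.png",w[:,:,::-1])
```

```text
[-0.6211826   0.2589469  -2.46547645]
t 5.25 tcp [0.4951 0.2153 0.1511] yaw -16.41 move [-0.0008  0.0013  0.0251] spin -0.0001
```

View pics/w3.png

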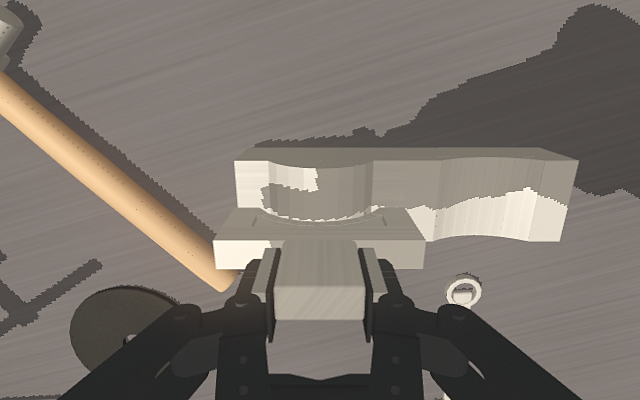

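The leaf is centred in the jaws (plate edge columns 213 to 424, mid 318.5) and the hammer is clear. Now I'll refit the block from this closer view, using corners (235,160), (578,161) and (567,241).

```bash
sed 's/^D=\[\]/D=[];c3=np.load("w3.npy",allow_pickle=True)[0]/' fit.py | head -13 > fit2.py
cat >> fit2.py <<'E'
q=refine(cv2.imread("pics/w3.png"),[[235,160],[578,161],[567,241]],4);print(q)
r=least_squares(lambda p:(proj(c3,W(p)[:3])-q).ravel(),[.476,.157,-.28])
s,k=np.sin(r.x[2]),np.cos(r.x[2])
print(r.x,np.degrees(r.x[2]),r.fun.round(1));print("ridge",r.x[:2]+.058*np.array([-s,k]),"hollow",r.x[:2]-.058*np.array([-s,k]))
e=r.x[:2]+.058*np.array([-s,k]);rel([e[0],e[1],.126],np.degrees(r.x[2]))
E
python3 fit2.py
```

```text
[[233.696  160.4528]
 [578.5695 160.2033]
 [568.765  241.6924]]
[ 0.4771  0.1564 -0.2784] -15.951745527345459 [ 3.9  1.3  2.5 -0.8 -7.  -2.1]
ridge [0.493  0.2122] hollow [0.4611 0.1007]
t 5.3 tcp [0.4952 0.2155 0.1513] yaw -16.39 move [-0.0012  0.0038  0.0253] spin -0.0077
```

```bash
python3 - <<'E'
import cv2,numpy as np
g=cv2.imread("pics/w3.png",0).astype(int)
for r in (168,175,190,205,215,225,232,237): print(r,[(int(c),int(g[r,c+1]-g[r,c-1])) for c in range(548,592) if abs(g[r,c+1]-g[r,c-1])>25])
for r in (168,175,185,195): print(r,[(int(c),int(g[r,c+1]-g[r,c-1])) for c in range(225,245) if abs(g[r,c+1]-g[r,c-1])>25])
for c in (245,400,420,545,555): print(c,[(r,int(g[r+1,c]-g[r-1,c])) for r in range(140,250) if abs(g[r+1,c]-g[r-1,c])>15])
E
cat > chk.py <<'E'
from h import *
c3=np.load("w3.npy",allow_pickle=True)[0]
for p in ([.4777,.1587,-16.39],[.4771,.1564,-15.95]):
    s,k=np.sin(np.radians(p[2])),np.cos(np.radians(p[2]))
    print(proj(c3,[[p[0]+k*a-s*b,p[1]+s*a+k*b,.045] for a,b in((.03,.116),(.03,-.116),(-.03,-.116),(-.03,.116))]).round(1).tolist())
E
python3 chk.py
```

```text
168 [(576, -47), (577, -81), (578, -31)]
175 [(574, -27), (575, -85), (576, -49)]
190 [(580, -38), (581, -64)]
205 [(563, -101), (564, -29), (565, 96), (566, -44), (567, -93)]
215 [(565, -120), (566, -92)]
225 [(562, -34), (563, -108), (564, -65)]
232 [(560, -27), (561, -108), (562, -70)]
237 [(559, -35), (560, -108), (561, -66)]
168 [(233, 34), (234, 99), (235, 75)]
175 [(234, 81), (235, 129), (236, 32)]
185 [(235, 85), (236, 100)]
195 [(235, 32), (236, 97), (237, 76)]
245 [(159, 24), (160, 127), (161, 92), (206, -34), (207, -97), (208, -61), (239, 64), (240, 123), (241, 45)]
400 [(146, 16), (147, 39), (148, 22), (160, 36), (161, 19), (207, -18), (239, 28), (240, 38)]
420 [(147, 40), (148, 21), (160, 34), (161, 19), (205, 80), (206, 84), (231, -41), (232, -85), (233, -43), (239, 28), (240, 38)]
545 [(148, 21), (149, 41), (150, 21), (160, 32), (161, 28), (197, 83), (198, 90), (240, -48), (241, -105), (242, -50)]
555 [(152, 33), (153, 40), (160, 33), (161, 24), (200, 86), (201, 74), (240, -50), (241, -106), (242, -51)]
[[234.3, 160.5], [577.6, 160.7], [558.0, 240.8], [240.9, 241.0]]
[[237.6, 161.7], [581.1, 159.4], [561.8, 239.6], [244.5, 242.0]]
```

Run:
```python
from h import *
c=np.load("w3.npy",allow_pickle=True)[0]
g=cv2.imread("pics/w3.png",0).astype(int)
for r in (245,255,262): print(r,[(int(k),int(g[r,k+1]-g[r,k-1])) for k in list(range(205,222))+list(range(416,432)) if abs(g[r,k+1]-g[r,k-1])>25])
h=hit(c,[[213.5,255],[424.5,255]],.1193);print(h,np.linalg.norm(h[0]-h[1]),h.mean(0),np.degrees(np.arctan2(*(h[0]-h[1])[:2])))
```

```text
245 [(211, -30), (212, 109), (213, 179), (214, 47), (425, -45)]
255 [(213, 73), (214, 139), (215, 46), (423, -31), (424, -54)]
262 [(214, 56), (215, 89), (216, 30), (423, -49)]
[[0.50872302 0.26588227 0.1193    ]
 [0.47907147 0.16501061 0.1193    ]] 0.10513945691843152 [0.49389725 0.21544644 0.1193    ] 16.38086854809285
```

>>> apply_moves --steps '[{"xyz": [0.0, 0.001, 0.01], "spin": 0, "grip": 1}, {"xyz": [0.0, 0.001, 0.02], "spin": 0, "grip": 1}, {"xyz": [0.0, 0.001, 0.024], "spin": 0, "grip": 1}, {"xyz": [0.0, 0.001, 0.025], "spin": 0, "grip": 1}, {"xyz": [0.0, 0.001, 0.025], "spin": 0, "grip": 1}]'

```text
clock: 5.92
eef_pos: [0.4941, 0.2147, 0.1253]
orientation: [[0.96, -0.281, -0.0], [-0.281, -0.96, 0.0], [-0.0, -0.0, -1.0]]
wrist_force: [0.3, -0.2, -2.8]
gripper_width: 0.0349
gripper_force: 60.9
```

>>> apply_moves --steps '[{"xyz": [0.0, 0.0, 0.001], "spin": 0, "grip": 1}, {"xyz": [0.0, 0.0, 0.002], "spin": 0, "grip": 1}, {"xyz": [0.0, 0.0, 0.002], "spin": 0, "grip": 1}]'

```text
clock: 6.3
eef_pos: [0.4941, 0.2146, 0.1233]
orientation: [[0.96, -0.281, 0.0], [-0.281, -0.96, -0.0], [0.0, 0.0, -1.0]]
wrist_force: [0.1, -0.6, -2.3]
gripper_width: 0.0354
gripper_force: 60.9
```

>>> apply_moves --steps '[{"xyz": [0.0, 0.0, 0.001], "spin": 0, "grip": 1}, {"xyz": [0.0, 0.0, 0.001], "spin": 0, "grip": 1}]'

```text
clock: 6.55
eef_pos: [0.494, 0.2145, 0.1222]
orientation: [[0.96, -0.281, -0.0], [-0.281, -0.96, -0.0], [-0.0, 0.0, -1.0]]
wrist_force: [0.1, 0.1, -1.3]
gripper_width: 0.0348
gripper_force: 60.9
```

>>> apply_moves --steps '[{"xyz": [0.0, 0.0, 0.0007], "spin": 0, "grip": 1}, {"xyz": [0.0, 0.0, 0.0007], "spin": 0, "grip": 1}]'

```text
clock: 6.8
eef_pos: [0.4941, 0.2146, 0.122]
orientation: [[0.96, -0.281, 0.0], [-0.281, -0.96, -0.0], [0.0, 0.0, -1.0]]
wrist_force: [-1.9, -1.0, 3.8]
gripper_width: 0.0352
gripper_force: 61.7
```

Contact came at z = 0.122 with a gentle force, exactly the predicted seated height. Releasing and retreating.

>>> apply_moves --steps '[{"xyz": [0.0, 0.0, 0.0], "spin": 0, "grip": 0.7}, {"xyz": [0.0, 0.0, 0.0], "spin": 0, "grip": 0.4}, {"xyz": [0.0, 0.0, 0.0], "spin": 0, "grip": 0}, {"xyz": [0.0, 0.0, 0.0], "spin": 0, "grip": 0}, {"xyz": [0.0, 0.0, 0.0], "spin": 0, "grip": 0}, {"xyz": [0.0, 0.0, -0.03], "spin": 0, "grip": 0}, {"xyz": [0.0, 0.0, -0.08], "spin": 0, "grip": 0}, {"xyz": [0.0, 0.0, -0.11], "spin": 0, "grip": 0}, {"xyz": [0.0, 0.0, -0.11], "spin": 0, "grip": 0}]'

```text
clock: 7.92
eef_pos: [0.4953, 0.2153, 0.2341]
orientation: [[0.96, -0.281, 0.005], [-0.281, -0.96, 0.002], [0.004, -0.003, -1.0]]
wrist_force: [-0.7, -0.2, -0.6]
gripper_width: 0.0852
gripper_force: 0.0
```

Run:
```python
from h import *
c=robot.get_calibration("wrist");w=robot.read_camera("wrist");np.save("w4.npy",[c],allow_pickle=True)
cv2.imwrite("pics/w4.png",w[:,:,::-1])
rel([.4145,-.225,.232],2.8)
```

```text
t 7.97 tcp [0.4944 0.2148 0.2324] yaw -16.35 move [4.710e-02 4.445e-01 4.000e-04] spin -0.3342
```

>>> apply_moves --steps '[{"xyz": [0.046, 0.4445, 0], "spin": -0.334, "grip": 0}, {"xyz": [0.046, 0.4445, 0], "spin": -0.334, "grip": 0}, {"xyz": [0.046, 0.4445, 0], "spin": -0.334, "grip": 0}, {"xyz": [0.046, 0.4445, 0], "spin": -0.334, "grip": 0}, {"xyz": [0.046, 0.4445, 0], "spin": -0.334, "grip": 0}, {"xyz": [0.046, 0.4445, 0], "spin": -0.334, "grip": 0}, {"xyz": [0.046, 0.4445, 0], "spin": -0.334, "grip": 0}, {"xyz": [0.046, 0.4445, 0], "spin": -0.334, "grip": 0}, {"xyz": [0.046, 0.4445, 0.04], "spin": -0.334, "grip": 0}, {"xyz": [0.046, 0.4445, 0.04], "spin": -0.334, "grip": 0}]'

```text
clock: 9.22
eef_pos: [0.4111, -0.2234, 0.1887]
orientation: [[0.999, 0.049, -0.006], [0.049, -0.999, 0.003], [-0.006, -0.003, -1.0]]
wrist_force: [-0.3, -0.8, 0.2]
gripper_width: 0.0854
gripper_force: 0.0
```

Run:
```python
from h import *
rel([.4135,-.225,.112],2.8)
```

```text
t 9.22 tcp [ 0.4111 -0.2234  0.1887] yaw 2.83 move [0.0023 0.0018 0.0767] spin 0.0006
```

>>> apply_moves --steps '[{"xyz": [0.001, 0.001, 0.05], "spin": 0, "grip": 0}, {"xyz": [0.001, 0.001, 0.079], "spin": 0, "grip": 0}, {"xyz": [0.001, 0.001, 0.079], "spin": 0, "grip": 0}, {"xyz": [0.001, 0.001, 0.079], "spin": 0, "grip": 0}, {"xyz": [0.001, 0.001, 0.079], "spin": 0, "grip": 1}, {"xyz": [0.001, 0.001, 0.079], "spin": 0, "grip": 1}, {"xyz": [0.001, 0.001, 0.079], "spin": 0, "grip": 1}, {"xyz": [0.001, 0.001, 0.079], "spin": 0, "grip": 1}]'

```text
clock: 10.22
eef_pos: [0.4147, -0.2259, 0.1134]
orientation: [[0.999, 0.049, 0.001], [0.049, -0.999, -0.0], [0.001, 0.0, -1.0]]
wrist_force: [0.1, 0.7, 7.6]
gripper_width: 0.0349
gripper_force: 60.0
```

>>> apply_moves --steps '[{"xyz": [0, 0, -0.02], "spin": 0, "grip": 1}, {"xyz": [0, 0, -0.05], "spin": 0, "grip": 1}, {"xyz": [0, 0, -0.1], "spin": 0, "grip": 1}, {"xyz": [0, 0, -0.12], "spin": 0, "grip": 1}, {"xyz": [0, 0, -0.12], "spin": 0, "grip": 1}]'

```text
clock: 10.85
eef_pos: [0.4148, -0.2262, 0.2339]
orientation: [[0.999, 0.049, 0.003], [0.049, -0.999, -0.001], [0.003, 0.002, -1.0]]
wrist_force: [0.5, -1.0, -2.1]
gripper_width: 0.0353
gripper_force: 60.2
```

Run:
```python
from h import *
print(robot.state()["wrist_force"])
rel([.4614,.1031,.222],-16.4)
```

```text
[ 0.51433158 -1.03120254 -2.13600947]
t 10.85 tcp [ 0.4148 -0.2262  0.2339] yaw 2.78 move [ 0.0625 -0.3267  0.0119] spin 0.3348
```

>>> apply_moves --steps '[{"xyz": [0.0625, -0.3265, 0.0], "spin": 0.335, "grip": 1}, {"xyz": [0.0625, -0.3265, 0.0], "spin": 0.335, "grip": 1}, {"xyz": [0.0625, -0.3265, 0.0], "spin": 0.335, "grip": 1}, {"xyz": [0.0625, -0.3265, 0.0], "spin": 0.335, "grip": 1}, {"xyz": [0.0625, -0.3265, 0.0], "spin": 0.335, "grip": 1}, {"xyz": [0.0625, -0.3265, 0.0], "spin": 0.335, "grip": 1}, {"xyz": [0.0625, -0.3265, 0.03], "spin": 0.335, "grip": 1}, {"xyz": [0.0625, -0.3265, 0.06], "spin": 0.335, "grip": 1}, {"xyz": [0.0625, -0.3265, 0.08], "spin": 0.335, "grip": 1}, {"xyz": [0.0625, -0.3265, 0.08], "spin": 0.335, "grip": 1}]'

```text
clock: 12.1
eef_pos: [0.4587, 0.1028, 0.15]
orientation: [[0.959, -0.282, -0.006], [-0.282, -0.959, -0.001], [-0.005, 0.003, -1.0]]
wrist_force: [0.9, 0.3, -2.1]
gripper_width: 0.0353
gripper_force: 60.4
```

>>> apply_moves --steps '[{"xyz": [0, 0, 0], "spin": 0, "grip": 1}, {"xyz": [0, 0, 0], "spin": 0, "grip": 1}]'

```text
clock: 12.35
eef_pos: [0.4612, 0.1034, 0.1533]
orientation: [[0.959, -0.283, 0.001], [-0.283, -0.959, 0.0], [0.001, -0.001, -1.0]]
wrist_force: [-0.9, -0.3, -1.8]
gripper_width: 0.0353
gripper_force: 60.4
```

Run:
```python
from h import *
rel([.4614,.1031,.126],-16.4)
c=robot.get_calibration("wrist");w=robot.read_camera("wrist")
cv2.imwrite("pics/w5.png",w[:,:,::-1]);z=robot.state()["eef_pos"][2]
g=cv2.imread("pics/w5.png",0).astype(int)
for r in (245,250,255,260): print(r,[(int(k),int(g[r,k+1]-g[r,k-1])) for k in list(range(200,225))+list(range(412,436)) if abs(g[r,k+1]-g[r,k-1])>15])
h=hit(c,[[213.5,255],[424.5,255]],z-.0774+.045);print(h.mean(0),np.degrees(np.arctan2(*(h[0]-h[1])[:2])),np.linalg.norm(h[0]-h[1]))
t=np.radians(-16.39);s,k=np.sin(t),np.cos(t)
print("pred block corners",proj(c,[[.4777+k*a-s*b,.1587+s*a+k*b,.045] for a,b in((.03,.116),(.03,-.116),(-.03,-.116))]).round(1).tolist())
for r in (165,170,180,200,220,235): print(r,[(int(q),int(g[r,q+1]-g[r,q-1])) for q in range(400,500) if abs(g[r,q+1]-g[r,q-1])>30])
```

```text
t 12.35 tcp [0.4612 0.1034 0.1533] yaw -16.41 move [0.0003 0.0002 0.0273] spin -0.0002
245 [(212, 46), (213, 109), (214, 64), (424, -27), (425, -50)]
250 [(213, 81), (214, 109), (215, 32), (423, -21), (424, -43), (425, -21)]
255 [(213, 21), (214, 94), (215, 91), (216, 22), (423, -35), (424, -41)]
260 [(214, 63), (215, 127), (216, 47), (422, -21), (423, -47), (424, -24)]
[0.45964641 0.10364161 0.12090319] 16.380871219750308 0.10549995944435835
pred block corners [[64.3, 158.6], [404.8, 158.3], [398.3, 238.5]]
165 [(404, -58), (405, -57)]
170 [(404, -70), (405, -46)]
180 [(403, -71), (404, -44), (411, 37), (412, 48), (435, -37), (436, -64), (439, -46), (462, 54), (463, 60)]
200 [(401, -44), (402, -66), (410, 32), (411, 52)]
220 []
235 []
```

Leaf and block agree to within about 0.5 mm. Descending.

>>> apply_moves --steps '[{"xyz": [0.0, 0.0, 0.01], "spin": 0, "grip": 1}, {"xyz": [0.0, 0.0, 0.02], "spin": 0, "grip": 1}, {"xyz": [0.0, 0.0, 0.025], "spin": 0, "grip": 1}, {"xyz": [0.0, 0.0, 0.026], "spin": 0, "grip": 1}, {"xyz": [0.0, 0.0, 0.027], "spin": 0, "grip": 1}, {"xyz": [0.0, 0.0, 0.027], "spin": 0, "grip": 1}]'

```text
clock: 13.15
eef_pos: [0.4608, 0.1033, 0.1257]
orientation: [[0.959, -0.282, 0.0], [-0.282, -0.959, 0.0], [0.0, -0.0, -1.0]]
wrist_force: [-1.0, -0.2, -1.0]
gripper_width: 0.0351
gripper_force: 60.4
```

>>> apply_moves --steps '[{"xyz": [0.0, 0.0, 0.001], "spin": 0, "grip": 1}, {"xyz": [0.0, 0.0, 0.002], "spin": 0, "grip": 1}, {"xyz": [0.0, 0.0, 0.002], "spin": 0, "grip": 1}]'

```text
clock: 13.52
eef_pos: [0.4607, 0.1033, 0.1235]
orientation: [[0.959, -0.282, -0.0], [-0.282, -0.959, -0.0], [-0.0, 0.0, -1.0]]
wrist_force: [0.6, 0.0, -2.0]
gripper_width: 0.0349
gripper_force: 60.4
```

>>> apply_moves --steps '[{"xyz": [0.0, 0.0, 0.001], "spin": 0, "grip": 1}, {"xyz": [0.0, 0.0, 0.001], "spin": 0, "grip": 1}]'

```text
clock: 13.78
eef_pos: [0.4607, 0.1033, 0.1225]
orientation: [[0.959, -0.282, -0.0], [-0.282, -0.959, -0.0], [-0.0, 0.0, -1.0]]
wrist_force: [-0.0, -0.1, -1.5]
gripper_width: 0.035
gripper_force: 60.5
```

>>> apply_moves --steps '[{"xyz": [0.0, 0.0, 0.0008], "spin": 0, "grip": 1}, {"xyz": [0.0, 0.0, 0.0008], "spin": 0, "grip": 1}]'

```text
clock: 14.02
eef_pos: [0.4608, 0.1033, 0.1224]
orientation: [[0.959, -0.282, 0.0], [-0.282, -0.959, -0.0], [0.0, 0.0, -1.0]]
wrist_force: [-2.2, -0.8, 7.3]
gripper_width: 0.0353
gripper_force: 61.7
```

Seated at the predicted height. Releasing and retreating.

>>> apply_moves --steps '[{"xyz": [0.0, 0.0, 0.0], "spin": 0, "grip": 0.7}, {"xyz": [0.0, 0.0, 0.0], "spin": 0, "grip": 0.4}, {"xyz": [0.0, 0.0, 0.0], "spin": 0, "grip": 0}, {"xyz": [0.0, 0.0, 0.0], "spin": 0, "grip": 0}, {"xyz": [0.0, 0.0, 0.0], "spin": 0, "grip": 0}, {"xyz": [0.0, 0.0, -0.03], "spin": 0, "grip": 0}, {"xyz": [0.0, 0.0, -0.08], "spin": 0, "grip": 0}, {"xyz": [0.0, 0.0, -0.13], "spin": 0, "grip": 0}, {"xyz": [0.0, 0.0, -0.13], "spin": 0, "grip": 0}]'

```text
clock: 15.15
eef_pos: [0.4627, 0.104, 0.2555]
orientation: [[0.959, -0.282, 0.007], [-0.283, -0.959, 0.002], [0.006, -0.003, -1.0]]
wrist_force: [-0.2, -0.2, -0.8]
gripper_width: 0.0854
gripper_force: 0.0
```

>>> apply_moves --steps '[{"xyz": [0.05, -0.05, 0], "spin": 0, "grip": 0}, {"xyz": [0.05, -0.05, 0], "spin": 0, "grip": 0}, {"xyz": [0.05, -0.05, 0], "spin": 0, "grip": 0}, {"xyz": [0.05, -0.05, 0], "spin": 0, "grip": 0}, {"xyz": [0.05, -0.05, 0], "spin": 0, "grip": 0}]'

```text
clock: 15.78
eef_pos: [0.5222, 0.1366, 0.2519]
orientation: [[0.959, -0.283, -0.0], [-0.283, -0.959, -0.0], [0.0, 0.0, -1.0]]
wrist_force: [0.5, 0.1, 0.6]
gripper_width: 0.0852
gripper_force: 0.0
```

Run:
```python
from h import *
print(robot.state()["wrist_force"],robot.state()["eef_pos"])
c=robot.get_calibration("wrist");w=robot.read_camera("wrist")[:,:,::-1]
np.save("w6.npy",[c],allow_pickle=True);cv2.imwrite("pics/w6.png",w)
t=robot.read_camera("side")[:,:,::-1]
k=cv2.resize(t[60:300,220:440],(660,720))[:,:]
m=np.hstack([cv2.resize(w[:,100:560],(460,400)),cv2.resize(t[60:300,220:420],(333,400))])
cv2.imwrite("pics/fin.png",m)
```

```text
[0.51314293 0.05754344 0.64925675] [0.52215554 0.1365894  0.25186937]
```

View pics/fin.png

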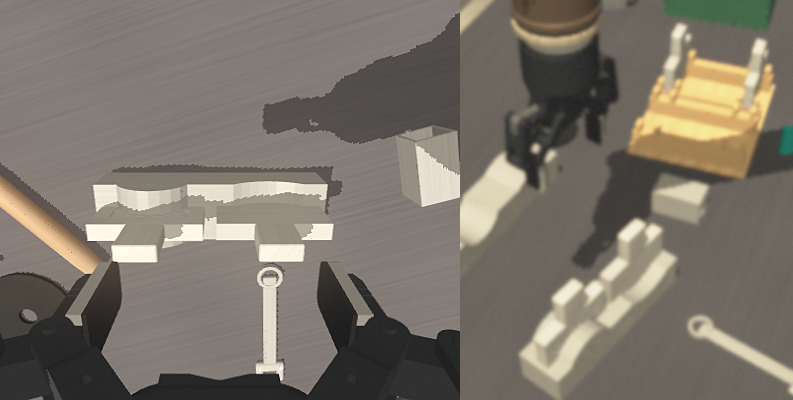

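Both leaves stand upright on their curves, tab tops near (235,253) and (378,253) in the wrist picture. The other two are upright in the rack, and the bystanders haven't moved. One numeric check before handing in.

Run:
```python
from h import *
c=np.load("w6.npy",allow_pickle=True)[0];g=cv2.imread("pics/w6.png",0).astype(int)
t=np.radians(-16.39);s,k=np.sin(t),np.cos(t)
B=lambda a,b,z:[.4777+k*a-s*b,.1587+s*a+k*b,z]
for y in(.058,-.058):
    print("pred tab",proj(c,[B(a,y+b,.13) for a in(.008,-.008) for b in(.018,-.018)]).round(1).tolist(),"plate",proj(c,[B(0,y+b,.09) for b in(.052,-.052)]).round(1).tolist())
for r in (231,250,256): print(r,[(q,int(g[r,q+1]-g[r,q-1])) for q in range(180,440) if abs(g[r,q+1]-g[r,q-1])>40])
for q in(235,380): print(q,[(r,int(g[r+1,q]-g[r-1,q])) for r in range(205,280) if abs(g[r+1,q]-g[r-1,q])>25])
```

```text
pred tab [[210.3, 243.5], [256.3, 243.5], [212.4, 261.6], [257.5, 261.6]] plate [[186.7, 231.1], [302.4, 231.1]]
pred tab [[358.8, 243.5], [404.9, 243.4], [358.1, 261.6], [403.3, 261.5]] plate [[315.7, 231.0], [431.5, 230.9]]
231 [(185, 88), (186, 131), (187, 67), (220, -116), (221, -103), (264, 54), (281, 59), (282, 89), (302, -76), (304, 50), (354, -92), (355, -54), (410, 66), (411, 88), (431, -44), (432, -118), (433, -73)]
250 [(205, 47), (210, 46), (211, 114), (212, 74), (255, -54), (256, -90), (257, -70), (358, 48), (359, 81), (403, -78), (404, -111)]
256 [(211, 92), (212, 132), (213, 56), (255, -43), (256, -80), (257, -90), (358, 86), (359, 85), (402, -48), (403, -91), (404, -71)]
235 [(209, -77), (210, -59), (244, 75), (245, 88), (246, 38), (261, -72), (262, -129), (263, -48)]
380 [(243, 63), (244, 93), (245, 35), (260, -40), (261, -126), (262, -76), (265, -50), (266, -53), (269, 44), (270, 98), (271, 88)]
```

Edges match the seated prediction to within about 1 px, well under 1 mm, so I'm handing in.

```bash
python3 -c "
from plant import robot
print(robot.finish_job())"
```

```text
the job is handed in; nothing more can be done
None
```

The job is handed in at about 16 s of the 54: leaf_concave_tight stands on the front block's (block_a's) ridge and leaf_convex_wide in its hollow, both seated within about 1 mm by the last camera check, with the other two leaves upright in the rack and the bystanders untouched; no verdict came back.

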